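# Refit the sander's dust tray through its spring flap

## Task

Put the emptied steel dust tray back into the belt sander: push it lengthwise along the bench, in under the cross bar and through the spring dust flap (not over the top), until it is fully home against the end stop with the reset pin pushed in, the side catch has snapped out behind it and the flap has closed behind it. Do not ram it, and leave the tin, the wood offcut and the screwdriver where they are.

Things in the scene. Friction and masses are not known exactly. Their poses are not given: they have to be found in the camera images.
- tray_center (a point): Centre (half-way up) of the open-topped pressed-steel dust tray, 130 long (its x) x 66 wide (its y) x 30 high (z up), about 250 g, both ends alike. Walls and floor 3 mm thick, outer corners rounded 6 mm, inside free and empty. It starts flat on the bench, roughly in line with the bay, in front of the lead-in.
- sander: Fixed green belt sander with an open-topped tray bay, no floor: the tray slides on the bench. Origin: bench level, mid-gate, in the gate's inner face; x into the bay, y left of that, z up; every x, y, z in these texts is in this frame, mm. Gate posts and cross bar fill x -12 to 0; clear opening 69 wide, 48 high; bar top at 58. Beyond x 225 the machine is up to 140 high.
- bay_mouth (a point): Middle of the mouth of the two steel lead-in guides, at x -62, bench level; axes as the sander. The guides are 26 high, about 105 apart here, and narrow to 69 at the gate. A tool standing upright can push the tray from behind only until it meets the cross bar.
- bay_end (a point): Nearest possible place of the end stop's face: x 185, y 0, z 20; axes as the sander. The aluminium end stop (40 high, full bay width) is clamped somewhere from here to 25 further in, different each time, its place not told: feel for it. The bay is 69 wide inside, walls 10 thick, 40 high, open above except under the flap; past the bar a finger let down into the tray can push its leading wall.
- reset_pin (a joint): Steel pin, 10 diameter, in the middle of the end stop's face, z 18, standing 5 out of it towards the tray. Value in m: 0 = out, 0.005 = flush. It has no spring: it slides in with about 2.5 N and stays where it is pushed. A tray tight against the end stop has pushed it flush.
- dust_flap (a joint): Aluminium flap 67 wide, 43 long, 3 thick, filling the gate, hinged along its top edge at x 2.5, z 47.5 of the sander, swinging only inwards. 0 = shut (hanging), up to 1.5 rad open; a light spring (0.012 N m shut, rising 0.03 N m per rad) shuts it. It rides on the rims of a tray underneath at about 1.1 rad, reaching in to x 42.
- catch (a joint): Spring catch in the bay's left (+y) wall, carried by the end stop on an arm: an upright steel roller of radius 10, z 9 to 27, centred 138 in front of the stop's face, standing 5 out of the wall. Value in m: 0 = out, up to 0.005 as the tray's side presses it back (1.2 to 3.2 N); passing it takes a few newtons. It snaps out behind the tray once that is within about 3 mm of the stop.
- tin: Bystander: open aluminium tin, 64 diameter, 70 high, origin under its centre.
- offcut: Bystander: wood offcut 110 x 45 x 25, origin under its centre.
- screwdriver: Bystander: screwdriver, 170 long along its x, lying on the bench.

How it is judged (in metres and radians):
On the way, in this order (a step that is already met when the one before it is completed fails the run):
1. the tray, flat on the bench, stands half through the gate with the flap pushed up by it (x of tray_center in the frame of sander between -0.035 and 0.065 m and y of tray_center in the frame of sander between -0.01 and 0.01 m and height (world z) of tray_center below 0.022 m and angle between tray_center's own z axis and vertical below 0.12 rad and value of joint dust_flap above 0.7 rad), for 0.1 s.
2. the tray is home, the reset pin in, the catch out and the flap shut behind it (x of tray_center in the frame of sander above 0.1165 m and y of tray_center in the frame of sander between -0.005 and 0.005 m and height (world z) of tray_center below 0.0185 m and angle between tray_center's own z axis and vertical below 0.05 rad and angle between the x axis of tray_center and the x axis of sander, either way round below 0.05 rad and value of joint dust_flap below 0.08 rad and value of joint catch below 0.0015 m and value of joint reset_pin above 0.0035 m), for 0.2 s.
At the end, for the whole second after the job is handed in: The tray lies flat and still in the bay, along it (5 mm, 0.05 rad), its centre over 116.5 mm in from the gate and up at the end stop: reset pin pushed in over 3.5 mm, catch out behind the tray (under 1.5 mm), flap shut (under 0.08 rad) (all of step 2 and linear speed of tray below 0.01 m/s and velocity of joint dust_flap below 0.1 rad/s); the robot touches nothing.
It fails at once if the tray is rammed against the sander (over 45 N) (contact force between tray and sander above 45 N).
It fails at once if the tin is moved more than 30 mm (distance of tin from where it was at the start of the episode above 0.03 m).
It fails at once if the offcut is moved more than 30 mm (distance of offcut from where it was at the start of the episode above 0.03 m).
It fails at once if the screwdriver is moved more than 30 mm (distance of screwdriver from where it was at the start of the episode above 0.03 m).
It also fails if it takes over 54 s, if anything falls off the work surface, if the arm or the gripper's body presses on something with over 40 N, if the wrist force passes 120 N, or if a joint passes its speed limit or range.

## Robot

A 7-joint arm with a two-finger parallel gripper is mounted at the origin on the work surface. World frame = base frame: x ahead of the robot, y to its left, z up, the work surface at z = 0. Lengths are in mm, angles in rad, forces in N, time in s.
With the tool pointing down it reaches from about 400 to 850 mm from the base axis. Payload 10.4 kg.
Tool frame: the origin (TCP) lies between the finger pads; the fingertips stand 17 mm ahead of it and the grasp point (between the pads) lies 2 mm behind it; z points along the fingers, y is the direction in which the jaws open and shut (so a half turn about z gives the same grasp; the last joint's range is limited). The gripper opens to 85 mm and grips with 20 to 120 N. Pads are 22 mm wide; open, the fingers measure 114 mm over their backs; the gripper's body (76 mm by 85 mm) begins 54 mm behind the grasp point. The pads swing forward as they close: fully open they stand 13 mm farther back than shut.
Start: joints at [1.225, 0.332, -0.065, 1.46, 0.022, 1.35, -0.088], TCP at [198.285, -592.733, 248.338] pointing down, gripper open.
Joint ranges: [-2.6, 2.6], [-0.5, 2.12], [-1.47, 1.34], [0.16, 2.42], [-1.27, 4.41], [0.06, 2.06], [-2.6, 2.6]. Speed limits (rad/s): [2.22, 2.22, 2.79, 2.79, 3.14, 3.14, 3.14].

## Interface

Orientations are given as a 3x3 rotation matrix whose columns are the frame's x, y, z axes.
In Python, from workcell import bot, claw, telemetry, grab_frame, camera_model, models gives the robot as it stands. Calls block until the motion is done:
- bot.move_ptp(position, orientation): joint-space move of the TCP to a pose.
- bot.move_l(position, attitude=None, speed=150, force_limit=None): straight line of the TCP; attitude=None keeps the orientation; speed is the mean speed in mm/s. With force_limit (N) it stops when the force on the tool has changed by that much, and returns True; else False.
- bot.set_joints(angles): joint-space move.
- claw.set_gripper(opening, newtons=None): finger opening in mm; newtons is the grip in N (None keeps the last); returns when the fingers have stopped.
- bot.hold(seconds).
- bot.solve_ik(position, orientation): joint angles nearest the present ones, or None.
- telemetry.read_state(): the state.
- grab_frame(name): name is "scene" or "side" or "wrist"; returns (picture, depth): 480x640x3 uint8, red, green, blue; 480x640 float32, mm along the optical axis (not along the pixel's ray), 0 where there is no reading.
- camera_model(name): a dict with "fov_y" (degrees; the focal length in pixels is half the picture's height over the tangent of half this angle, whatever the lens; pixels are square), "cx", "cy" (the principal point, pixels), "view" (4x4, takes a point from world to camera coordinates); the wrist camera has in their place "T_tool_cam" (4x4, takes a point from camera to tool coordinates, whose origin is the TCP and whose axes are the flange's). Camera axes: x right, y down, z forward; pixel columns grow to the right and rows downward; lengths in mm; the calibration is good to about 2 mm. A picture is of the moment at which its call begins: read the wrist's pose just before it. camera_model takes no time and is no camera call.
A pose or a line that the arm cannot do raises bot.Unreachable and nothing moves.
- bot.hand_in(): hands the job in, once; it reports no verdict.
Trained networks look in the newest picture that a camera, given by its name, has taken for a name from the list of things; names that differ only in an ending like _2 or _b are one class to them, and where a whole thing is asked for, a point or a joint stands for the part that bears it (a point fixed in the world has none). Each returns a list of dicts, best first, with "conf" (0 to 1); they miss things now and then, are a little off and sometimes report something else, mostly with a low value. They report only what shows in the picture. A call takes as long as a camera call.
- models.recognise(camera, name): "point" ([row, column] in pixels, amid what is visible of it).
- models.outline_of(camera, name): "region" (480x640 bool, what is visible of it) and "point" ([row, column] in pixels, amid what is visible of it).
The state is a dict: "clock": time; "joint_pos": joint angles; "joint_vel": joint speeds; "effort": joint torques, N m; "tool_pos": TCP position; "eef_rot": TCP orientation; "contact_force": force on the tool from outside, world axes, zero at the start; "torque": the same for the moment, N m; "finger_gap": finger opening in mm.
Only numpy, scipy, OpenCV 4.12 (cv2) and the standard library are available. Lean on these libraries where they do the work, as an engineer would, in place of code of your own. Each camera call takes 0.05 s, during which the arm holds its last target. There are 200 camera calls.

## Working session

There is one attempt and no reset: what is moved stays moved. The work goes in short steps, each a Python script; the robot and the scene stay as the last script left them, time stands still between calls to the robot, and variables do not carry over. Pictures are saved under pics/ and viewed, about 8 in all and at most 12, crops included, and the job is handed in when it is done.

```bash
ls; mkdir -p pics
cat > h.py <<'E'
import numpy as np, cv2
from workcell import bot, claw, telemetry, grab_frame, camera_model, models
def cloud(name, pose=None):
    img,d=grab_frame(name); m=camera_model(name)
    f=240/np.tan(np.radians(m["fov_y"])/2)
    v,u=np.mgrid[:480,:640]
    P=np.stack([(u-m["cx"])/f*d,(v-m["cy"])/f*d,d,np.ones_like(d)],-1)
    if name=="wrist":
        T=np.eye(4);T[:3,:3]=np.array(pose["eef_rot"]);T[:3,3]=pose["tool_pos"]; T=T@np.array(m["T_tool_cam"])
    else: T=np.linalg.inv(np.array(m["view"]))
    W=(P@T.T)[...,:3]; W[d<=0]=np.nan
    return img,W
def save(n,img): cv2.imwrite(f"pics/{n}.png",img[...,::-1])
E
python3 - <<'E'
from h import *
s=telemetry.read_state();print(s)
a=[]
for n in("scene","side"):
    img,W=cloud(n); np.savez(f"{n}.npz",img=img,W=W); a.append(img)
    for t in("tray_center","sander","tin","offcut","screwdriver","dust_flap","reset_pin","catch"):
        for r in models.outline_of(n,t)[:2]:
            p=W[r["region"]]; p=p[~np.isnan(p[:,0])]
            if len(p): print(n,t,round(r["conf"],2),np.round(r["point"]),np.median(p,0).round(),p.min(0).round(),p.max(0).round(),len(p))
    save(n,img)
E
```

```text
pics
{'clock': 0.0, 'joint_pos': array([ 1.22538768,  0.3328753 , -0.06473033,  1.46093842,  0.02159603,
        1.34989963, -0.08849286]), 'joint_vel': array([-8.04094229e-05,  1.07102241e-03,  1.93971030e-03,  1.11505575e-03,
        1.29686757e-04, -3.07270908e-04, -1.17737085e-03]), 'effort': array([-1.08204618e-03, -6.25455880e+01,  4.83110652e-02, -3.91613674e+01,
        1.60372298e-02,  9.80706769e-03, -2.19768327e-05]), 'tool_pos': array([ 198.1724116 , -592.37980739,  247.51523127]), 'eef_rot': array([[ 9.48330431e-01,  3.17284009e-01, -5.01487507e-04],
       [ 3.17284401e-01, -9.48329494e-01,  1.33403954e-03],
       [-5.23059816e-05, -1.42422445e-03, -9.99998984e-01]]), 'contact_force': array([-0.01598591,  0.23647583, -0.44641516]), 'torque': array([-0.03058956,  0.00719312, -0.00381202]), 'finger_gap': 85.73944965913981}
scene tray_center 0.88 [228. 394.] [605. 182.  14.] [534. 108.  -2.] [661. 279.  32.] 3187
scene sander 0.93 [255.  98.] [ 566. -264.   49.] [ 344. -404.   -2.] [637.  85. 130.] 25740
scene tin 0.79 [307. 322.] [751.  -4.  47.] [654. -36.  -1.] [784.  
[... 467 characters left out ...]
ay_center 0.68 [226. 246.] [610. 182.   6.] [553. 106.  -4.] [684. 278.  33.] 2019
side sander 0.79 [405. 445.] [ 519. -324.   89.] [ 418. -505.   -2.] [776.  81. 139.] 35789
side tin 0.94 [224. 365.] [746. -11.  48.] [720. -39.  -1.] [784.  24.  72.] 1270
side offcut 0.96 [192. 320.] [777. 137.  24.] [740.  84.  -3.] [847. 223.  28.] 1165
side screwdriver 0.98 [279. 410.] [ 708. -140.   20.] [ 697. -254.    1.] [726. -85.  29.] 808
side dust_flap 0.76 [274. 291.] [572.   8.  26.] [536.   3.   1.] [601.  14.  47.] 450
side reset_pin 0.33 [403. 443.] [ 518. -324.   89.] [ 418. -495.   -2.] [747.  82. 139.] 35730
side catch 0.48 [292. 326.] [591. -60.  22.] [589. -65.  10.] [623. -52.  28.] 65
```

View pics/scene.png

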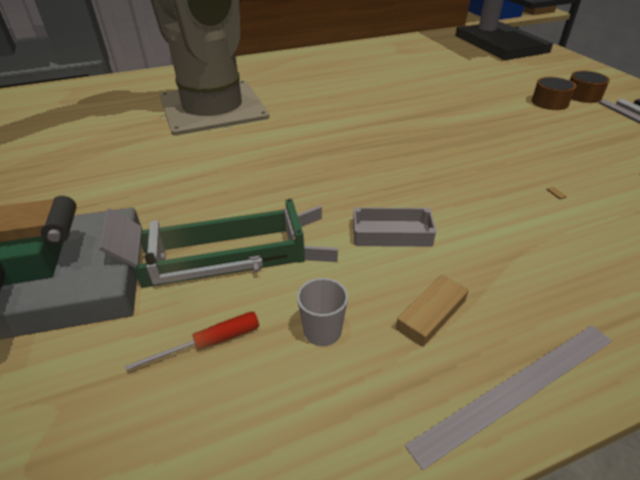

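View pics/side.png

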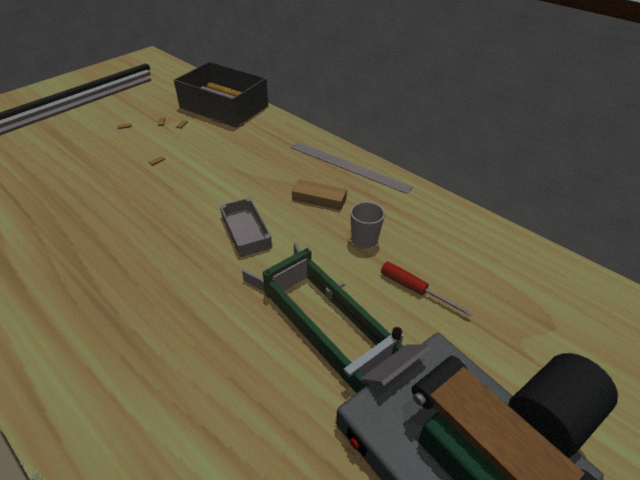

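The scene view shows the tray at about (394,228), the gate at (293,230) and the bay running left to the end stop at (155,250). The tin, offcut and screwdriver all lie on the far (+x) side. The side view agrees. Next I'll fit the frames.

Run:
```python
from h import *
W=[];C=[]
for n in("scene","side"):
    z=np.load(n+".npz"); W.append(z["W"].reshape(-1,3)); C.append(z["img"].reshape(-1,3))
for k,(w,c) in enumerate(zip(W,C)):
    c=c.astype(int)
    g=(c[:,1]>c[:,0]+15)&(c[:,1]>c[:,2]+8)
    bx=(w[:,0]>480)&(w[:,0]<660)&(w[:,1]>-260)&(w[:,1]<60)
    bar=w[g&bx&(w[:,2]>53)&(w[:,2]<63)]
    print(k,"bar",len(bar), bar.mean(0), bar.min(0),bar.max(0), cv2.minAreaRect(bar[:,:2].astype(np.float32)) if len(bar) else 0)
    wt=w[g&bx&(w[:,2]>37)&(w[:,2]<43)&(w[:,1]<-20)]
    if len(wt): print(k,"wall",len(wt), cv2.minAreaRect(wt[:,:2].astype(np.float32)), wt.min(0),wt.max(0))
    for lo,hi in((520,570),(570,650)):
        q=wt[(wt[:,0]>lo)&(wt[:,0]<hi)]
        if len(q)>10: print("  line",np.polyfit(q[:,1],q[:,0],1),q.mean(0),len(q))
    t=w[(w[:,0]>520)&(w[:,0]<690)&(w[:,1]>90)&(w[:,1]<290)&(w[:,2]>12)&(w[:,2]<36)]
    print(k,"tray",len(t),cv2.minAreaRect(t[:,:2].astype(np.float32)))
```

```text
0 bar 250 [575.21708717  19.40304959  58.2670276 ] [526.31951862   8.91275449  53.06786533] [616.04130262  31.19732402  62.06800121] ((571.5224609375, 20.459144592285156), (11.322501182556152, 90.18924713134766), 81.586669921875)
0 wall 1004 ((550.3973388671875, -115.08354949951172), (203.34693908691406, 90.0883560180664), 81.55266571044922) [ 494.89350585 -221.87797015   37.00866766] [608.0975344  -20.03204888  42.63115586]
  line [9.39211604e-02 5.27810372e+02] [523.68445578 -43.92957436  40.00709117] 103
  line [1.52136644e-01 6.08595000e+02] [ 591.6243178  -111.54894418   40.11896316] 589
0 tray 1710 ((606.1790161132812, 180.52554321289062), (130.39202880859375, 70.56549835205078), 66.88032531738281)
1 bar 216 [568.77254748  18.39215258  58.00384307] [524.36068091   6.92811131  55.50473442] [615.01973287  28.79834862  61.58719131] ((569.9223022460938, 18.921794891357422), (12.54536247253418, 91.60138702392578), 81.67105865478516)
1 wall 1088 ((550.13427734375, -112.99735260009766), (200.1228790283203, 89.61131286621094), 81.76691436767578) [ 492.06811614 -215.42345913   37.06388895] [607.57543111 -20.20517475  42.96220983]
  line [6.87861136e-02 5.25499919e+02] [522.73316487 -40.22257399  39.84913545] 68
  line [1.48629441e-01 6.06582376e+02] [ 589.05000355 -117.96029103   40.00960033] 512
1 tray 832 ((607.535888671875, 177.31512451171875), (134.72357177734375, 66.54724884033203), 67.09443664550781)
```

```bash
cat >> h.py <<'E'
ang=np.radians(81.65)
XS=-np.array([np.cos(ang),np.sin(ang),0]); YS=np.array([-XS[1],XS[0],0]); O=np.array([570.7,19.7,0])+6*XS
def Rot(y):  # tool down, jaws along y
    y=y/np.linalg.norm(y); z=np.array([0,0,-1.]); return np.stack([np.cross(y,z),y,z],1)
def S(x,y,z): return O+x*XS+y*YS+np.array([0,0,z])
def inS(p): d=np.asarray(p)-O; return np.array([d@XS,d@YS,d[2]])
E
python3 - <<'E'
from h import *
for p in (S(-230,0,24),S(-60,0,330),S(80,0,25),S(180,0,25)):
    for sg in(1,-1):
        q=bot.solve_ik(p,Rot(sg*XS)); print(p.round(),sg,None if q is None else np.round(q,2))
print(camera_model("wrist")["T_tool_cam"],camera_model("wrist")["fov_y"])
bot.move_ptp(S(-70,0,330),Rot(XS))
s=telemetry.read_state(); print(s["clock"])
img,W=cloud("wrist",s); save("w1",img); np.savez("w1.npz",img=img,W=W)
E
```

```text
[603. 241.  24.] 1 [ 0.07  0.71 -0.72  1.57  0.51  1.06 -2.5 ]
[603. 241.  24.] -1 [ 0.2   0.8  -0.93  1.56  0.69  1.13  0.54]
[579.  73. 330.] 1 [ 0.54  0.34 -0.96  1.41  0.28  1.53 -2.12]
[579.  73. 330.] -1 [ 0.56  0.35 -0.99  1.4   0.29  1.54  1.02]
[558. -65.  25.] 1 [ 0.48  0.49 -0.53  1.82  0.3   0.92 -1.91]
[558. -65.  25.] -1 [ 0.62  0.54 -0.71  1.81  0.42  0.95  1.15]
[ 544. -164.   25.] 1 [ 0.55  0.47 -0.4   1.81  0.23  0.91 -1.67]
[ 544. -164.   25.] -1 [ 0.73  0.52 -0.63  1.8   0.37  0.94  1.37]
[[-2.73543607e-04 -9.60081188e-01 -2.79721357e-01  7.21707966e+01]
 [ 9.99999663e-01 -4.79307025e-04  6.67200193e-04  2.37457165e-01]
 [-7.74638766e-04 -2.79721080e-01  9.60080995e-01 -1.25142891e+02]
 [ 0.00000000e+00  0.00000000e+00  0.00000000e+00  1.00000000e+00]] 69.34084352600631
3.65
```

View pics/w1.png

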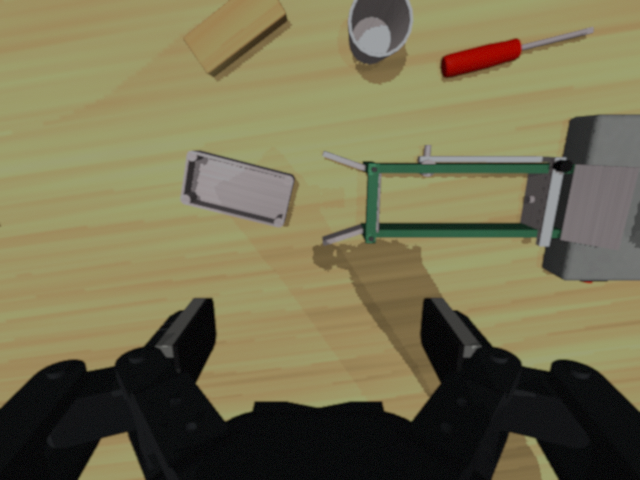

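The wrist view shows the tray at (240,188), turned about 14° from the bay, the gate bar at (372,202) and the end stop at (548,205), all in one picture. I'll refit from this.

Run:
```python
from h import *
z=np.load("w1.npz"); w=z["W"]; c=z["img"].astype(int)
L=np.stack([(w-O)@XS,(w-O)@YS,w[...,2]],-1)
g=(c[...,1]>c[...,0]+15)&(c[...,1]>c[...,2]+8)
bar=L[g&(abs(L[...,0]+6)<15)&(abs(L[...,1])<60)&(L[...,2]>54)&(L[...,2]<62)]
r=cv2.minAreaRect(bar[:,:2].astype(np.float32)); print("bar",r,np.median(bar,0),len(bar))
for s in(1,-1):
    q=L[g&(L[...,0]>15)&(L[...,0]<175)&(abs(L[...,1]-s*39.5)<10)&(L[...,2]>37)&(L[...,2]<43)]
    print("wall",s,np.polyfit(q[:,0],q[:,1],1),np.percentile(q[:,1],[2,50,98]),len(q))
t=(L[...,0]>-260)&(L[...,0]<-80)&(abs(L[...,1])<75)&(L[...,2]>24)&(L[...,2]<36)
P=L[t]; r=cv2.minAreaRect(P[:,:2].astype(np.float32)); print("tray",r,np.median(P,0),len(P))
st=L[(~g)&(L[...,0]>170)&(L[...,0]<224)&(abs(L[...,1])<28)&(L[...,2]>36)&(L[...,2]<44)]
print("stop top",np.percentile(st[:,0],[1,5,50,95,99]),np.median(st,0),len(st))
```

```text
bar ((-6.946807861328125, 0.20218276977539062), (12.30152416229248, 91.40739440917969), 0.015774616971611977) [-6.95068953  1.97868411 57.74827493] 789
wall 1 [-1.53200553e-03  3.94654559e+01] [35.16498191 39.67967255 43.43770966] 1083
wall -1 [-2.32700186e-03 -3.87965709e+01] [-43.2943532  -39.0394984  -34.70969851] 934
tray ((-170.00949096679688, 13.172077178955078), (66.54399108886719, 130.7096405029297), 75.57791900634766) [-177.55125469   15.29922755   29.24580461] 1177
stop top [200.83227875 201.09312449 201.83455754 202.73872944 203.16509722] [201.83455754   0.22524191  40.3647226 ] 196
```

```bash
cat >> h.py <<'E'
O=O-0.9*XS+0.2*YS
def st(tag):
    s=telemetry.read_state(); f=s["contact_force"]; print(tag,round(s["clock"],2),"S",inS(s["tool_pos"]).round(1),"F",[round(float(f@a),1) for a in(XS,YS)],round(float(f[2]),1),"gap",round(s["finger_gap"],1))
    return s
E
python3 - <<'E'
from h import *
a=np.radians(-14.4); ax=np.cos(a)*XS+np.sin(a)*YS
c=S(-169.3,13,0); r=c-63.5*ax
R1=Rot(-ax); R0=Rot(-XS)
claw.set_gripper(40,30)
bot.move_ptp(r+[0,0,70],R1)
st("above")
print(bot.move_l(r+[0,0,24],None,100,15)); st("down")
claw.set_gripper(0,30); st("grip")
print(bot.move_l(S(-208.5,0,24.5),R0,80)); st("aligned")
s=telemetry.read_state()
img,W=cloud("scene"); save("s2",img[150:320,180:500].repeat(2,0).repeat(2,1))
L=np.stack([(W-O)@XS,(W-O)@YS,W[...,2]],-1)
t=(L[...,0]>-230)&(L[...,0]<-66)&(abs(L[...,1])<60)&(L[...,2]>24)&(L[...,2]<36)
print(cv2.minAreaRect(L[t][:,:2].astype(np.float32)))
E
```

```text
above 6.23 S [-230.6   29.1   70.3] F [0.1, -0.5] -0.4 gap 39.7
False
down 6.84 S [-231.    28.6   23.8] F [1.0, 0.6] 0.4 gap 40.0
grip 7.26 S [-231.    29.1   24.6] F [0.6, -0.3] 3.6 gap 2.4
False
aligned 7.87 S [-2.083e+02 -1.000e-01  2.460e+01] F [2.6, -2.0] 5.0 gap 2.3
((-152.01406860351562, -0.9421539306640625), (68.4954605102539, 143.9025421142578), 89.87055969238281)
```

View pics/s2.png

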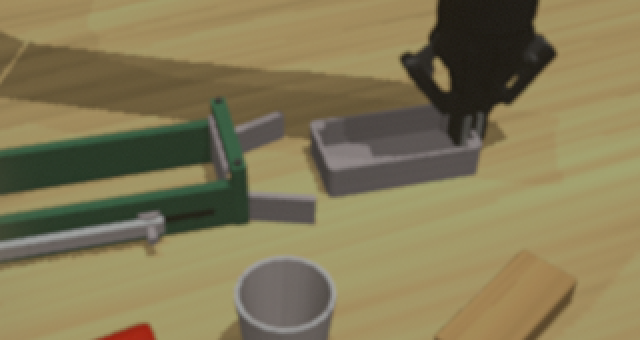

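The crop shows the rear wall held at (470,130) and the tray lined up with the gate at (230,160). The knuckles spread out above the fingers, so I'll stop well before the bar.

Run:
```python
from h import *
for x,v,F in((-130,60,10),(-95,40,12),(-62,40,12)):
    h=bot.move_l(S(x,0,24.5),None,v,F); st(f"{x} {h}")
    if h: break
img,W=cloud("side"); save("s3",img[200:360,180:420].repeat(2,0).repeat(2,1))
```

```text
-130 False 9.38 S [-1.298e+02  1.000e-01  2.460e+01] F [1.1, 0.2] 6.2 gap 2.3
-95 False 10.4 S [-94.6   0.1  24.6] F [-2.0, 0.0] 6.8 gap 2.3
-62 False 11.38 S [-61.9  -0.3  24.6] F [-4.8, -1.1] 5.6 gap 2.1
```

View pics/s3.png

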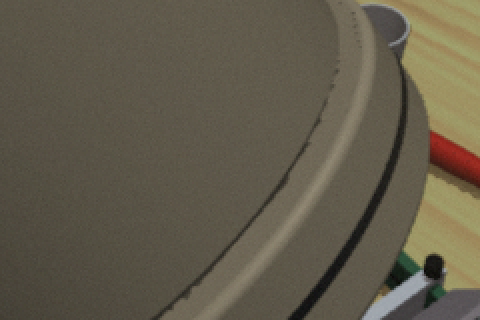

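The arm blocks the side view, but the insertion stayed under 7 N. Next I release, turn the hand and push from behind with the fingers closed.

Run:
```python
from h import *
for sg in(1,-1):
    print(sg,[None if (q:=bot.solve_ik(S(x,0,z),Rot(sg*YS))) is None else np.round(q[-1],2) for x,z in((-100,80),(-27,25),(80,110),(180,25))])
claw.set_gripper(30); bot.move_l(S(-62,0,85),None,150); st("up")
claw.set_gripper(0,30)
sg=1 if bot.solve_ik(S(-100,0,85),Rot(YS)) is not None and abs(bot.solve_ik(S(-100,0,85),Rot(YS))[-1])<abs(bot.solve_ik(S(-100,0,85),Rot(-YS))[-1]) else -1
print("sg",sg)
bot.move_ptp(S(-98,0,85),Rot(sg*YS))
bot.move_l(S(-98,0,25),None,120,15); st("behind")
h=bot.move_l(S(-78,0,25),None,60,10); st(f"near {h}")
h=bot.move_l(S(-28,0,25),None,35,15); st(f"push {h}")
img,W=cloud("scene"); save("s4",img[180:300,100:420].repeat(2,0).repeat(2,1)); np.savez("s4.npz",img=img,W=W)
```

```text
1 [np.float64(-0.9), np.float64(-0.83), np.float64(-0.59), np.float64(-0.48)]
-1 [np.float64(2.09), np.float64(2.15), np.float64(2.56), np.float64(2.51)]
up 12.36 S [-61.6   0.   84.7] F [0.3, 0.1] -0.2 gap 30.1
sg 1
behind 14.75 S [-98.4   0.   25.2] F [-0.1, 0.2] 0.9 gap -0.1
near False 15.23 S [-77.4   0.2  25.2] F [0.6, -0.0] 0.3 gap -0.1
push False 16.81 S [-28.  -0.  25.] F [-3.2, -1.7] 1.4 gap 0.2
```

View pics/s4.png

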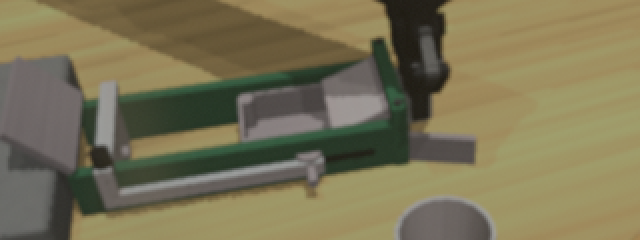

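The crop shows the tray about half through the gate with the flap riding on its rims at (355,95), and the stop at (108,115). Now over the bar, to push the leading wall from inside.

Run:
```python
from h import *
bot.move_l(S(-32,0,25),None,80); bot.move_l(S(-32,0,100),None,200)
bot.move_l(S(82,0,100),None,200)
h=bot.move_l(S(82,0,28),None,100,8); st(f"down {h}")
if not h:
    h=bot.move_l(S(97,0,28),None,40,10); st(f"near {h}")
    h=bot.move_l(S(176,0,28),None,40,15); st(f"push {h}")
    if not h:
        bot.move_l(S(172,0,28),None,80); bot.move_l(S(172,0,105),None,200)
        bot.move_l(S(32,0,105),None,200); st("up")
        img,W=cloud("scene"); save("s5",img[180:300,100:420].repeat(2,0).repeat(2,1)); np.savez("s5.npz",img=img,W=W)
```

```text
down False 19.22 S [81.8  0.4 28.5] F [0.3, 1.7] 0.0 gap 0.0
near False 19.74 S [97.3  0.  28.1] F [-0.1, 0.3] -0.2 gap 0.2
push False 21.87 S [176.   0.  28.] F [-2.5, 0.6] 0.2 gap 0.4
up 23.5 S [ 33.3   0.  104.5] F [-0.7, -0.0] -0.3 gap 0.1
```

View pics/s5.png

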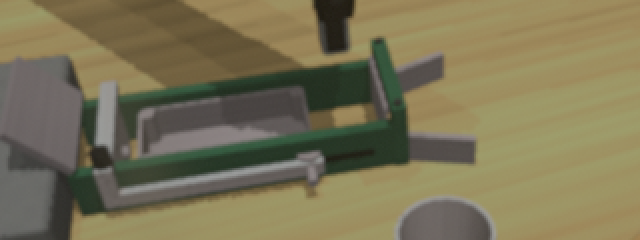

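The tray is past the flap, which hangs shut at (385,90), and its rear is near (310,110). There is a clear gap behind it, so the last push goes from behind, feeling for the stop.

Run:
```python
from h import *
h=bot.move_l(S(31,0,28),None,120,8); st(f"down {h}")
if not h:
    h=bot.move_l(S(44,0,26),None,40,10); st(f"near {h}")
    h=bot.move_l(S(85,0,26),None,15,14); s=st(f"push {h}")
    x=inS(s["tool_pos"])[0]
    bot.move_l(S(x-10,0,26),None,40); st("back")
    bot.move_l(S(x-12,0,105),None,150); 
    bot.move_l(S(-60,0,260),None,250); st("clear")
    img,W=cloud("scene"); save("s6",img[180:300,100:420].repeat(2,0).repeat(2,1)); np.savez("s6.npz",img=img,W=W)
    bot.move_ptp(S(100,-60,330),Rot(-XS))
    s=st("look"); img,W=cloud("wrist",s); save("w2",img); np.savez("w2.npz",img=img,W=W)
```

```text
down False 24.34 S [30.7  0.4 28.5] F [-0.4, 0.4] -0.0 gap -0.1
near False 24.82 S [44.4  0.1 26.1] F [-0.4, 0.7] 0.1 gap -0.2
push True 26.28 S [62.1 -0.2 26. ] F [-1.1, -0.2] 0.9 gap 0.1
back 26.67 S [51.8 -0.1 26. ] F [0.1, -0.3] -0.2 gap 0.1
clear 28.25 S [-5.880e+01 -2.000e-01  2.585e+02] F [0.5, -0.1] -0.9 gap -0.1
look 30.09 S [100.  -60.1 329.8] F [-0.0, -0.1] -0.2 gap -0.1
```

View pics/w2.png

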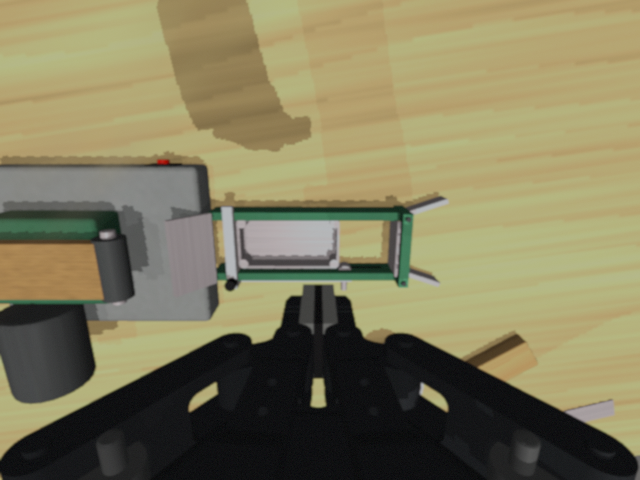

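View pics/s6.png

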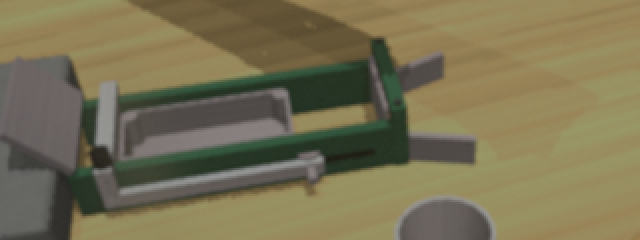

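The wrist view shows the tray between (240,243) and (339,243), the stop's bar at x≈228 and the roller at (345,272), just behind the tray's rear corner. The flap is hanging. I'll measure the gap and look closer.

Run:
```python
from h import *
z=np.load("w2.npz"); w=z["W"]; img=z["img"]
L=np.stack([(w-O)@XS,(w-O)@YS,w[...,2]],-1)
t=L[(L[...,0]>60)&(L[...,0]<212)&(abs(L[...,1])<33.5)&(L[...,2]>24)&(L[...,2]<35)]
print("tray",cv2.minAreaRect(t[:,:2].astype(np.float32)),np.percentile(t[:,0],[.5,2,98,99.5]))
for r in(225,243,258):
    print(r,[(c,*L[r,c].round(0).astype(int)) for c in list(range(218,248,2))])
for c in (336,340,344,348): print([(r,*L[r,c].round(0).astype(int)) for r in range(258,284,3)])
save("w2c",cv2.resize(img[195:300,205:365],None,fx=5,fy=5,interpolation=cv2.INTER_CUBIC))
```

```text
tray ((132.32972717285156, 0.6338233947753906), (65.74003601074219, 143.95860290527344), 89.98278045654297) [ 62.62047724  68.38150532 203.85195395 204.0614743 ]
225 [(218, np.int64(235), np.int64(-20), np.int64(0)), (220, np.int64(232), np.int64(-20), np.int64(0)), (222, np.int64(230), np.int64(-19), np.int64(-1)), (224, np.int64(213), np.int64(-31), np.int64(49)), (226, np.int64(211), np.int64(-31), np.int64(47)), (228, np.int64(208), np.int64(-31), np.int64(48)), (230, np.int64(206), np.int64(-31), np.int64(49)), (232, np.int64(203), np.int64(-31), np.int64(49)), (234, np.int64(204), np.int64(-29), np.int64(38)), (236, np.int64(203), np.int64(-26), np.int64(29)), (238, np.int64(201), np.int64(-27), np.int64(30)), (240, np.int64(199), np.int64(-26), np.int64(28)), (242, np.int64(196), np.int64(-27), np.int64(29)), (244, np.int64(193), np.int64(-27), np.int64(29)), (246, np.int64(196), np.int64(-20), np.int64(3))]
243 [(218, np.int64(237), np.int64(6), np.int64(0)), (220, np.int64(234), np.int64(6), np.int64(-1)), (222, np.int64(232), np.int64(6), np.int64(-2)), (224, np.int64(215),
[... 2392 characters left out ...]
 np.int64(26)), (270, np.int64(66), np.int64(34), np.int64(29)), (273, np.int64(67), np.int64(35), np.int64(38)), (276, np.int64(66), np.int64(39), np.int64(38)), (279, np.int64(66), np.int64(42), np.int64(39)), (282, np.int64(65), np.int64(54), np.int64(21))]
[(258, np.int64(58), np.int64(28), np.int64(0)), (261, np.int64(58), np.int64(33), np.int64(-2)), (264, np.int64(59), np.int64(32), np.int64(12)), (267, np.int64(60), np.int64(31), np.int64(25)), (270, np.int64(61), np.int64(34), np.int64(28)), (273, np.int64(61), np.int64(34), np.int64(39)), (276, np.int64(61), np.int64(38), np.int64(40)), (279, np.int64(61), np.int64(42), np.int64(39)), (282, np.int64(58), np.int64(63), np.int64(0))]
```

View pics/w2c.png

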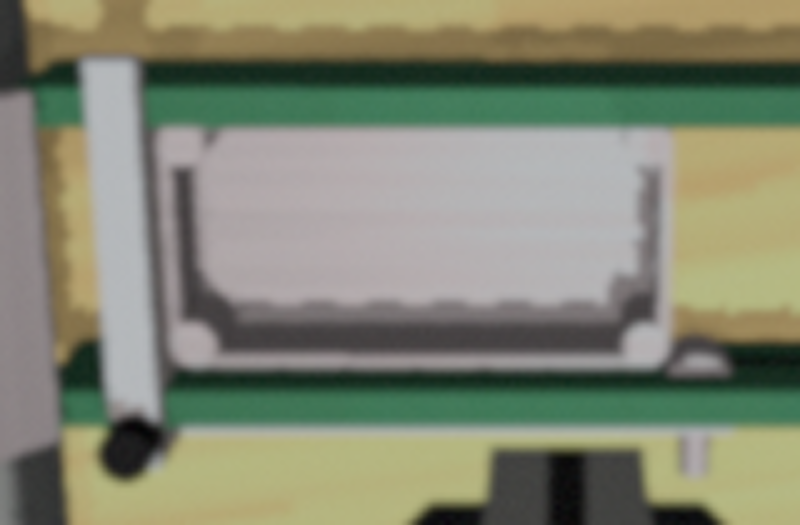

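The tray front (x≈204) is tight against the stop face (≈203–204). The roller is out behind the rear corner, reaching y≈30, and nothing touches the robot. Handing in.

Run:
```python
from h import *
z=np.load("s6.npz"); w=z["W"]; L=np.stack([(w-O)@XS,(w-O)@YS,w[...,2]],-1)
q=L[(L[...,0]>1)&(L[...,0]<45)&(abs(L[...,1])<31)&(L[...,2]>8)&(L[...,2]<46)]; print("flap pts x",np.percentile(q[:,0],[5,50,95]).round(1),len(q))
st("end"); bot.hand_in()
```

```text
flap pts x [3.3 3.5 3.8] 68
end 30.14 S [ 99.8 -60.  329.8] F [-0.0, 1.4] -0.6 gap 0.0
the job is handed in; nothing more can be done
```

The tray is home in the bay, and I handed the job in at 30.1 s of the 54 s allowed. `hand_in` gives no verdict.

**What I did**
- I gripped the tray's rear wall, turned it about 14° into line, and slid it through the guides and under the flap.
- I pushed it from behind up to the cross bar, then from inside on its leading wall.
- The last stretch was a slow push from behind with a 14 N limit. It stopped where the cameras later showed the end stop.

**Last checks**
- **Tray:** its front is at x≈204 and the stop face at about 203–204, so the centre is near 138 mm. It lies along the bay, about 0.6 mm off centre.
- **Catch:** the roller shows out behind the tray's rear corner.
- **Flap:** it hangs shut, with its points at x≈3.5.
- **Reset pin:** not seen directly. I take it as pushed in because the tray is tight against the stop.
- **Bystanders:** I did not re-measure the tin, offcut and screwdriver. The arm stayed clear of them throughout.
- **Forces:** readings between moves stayed under 7 N. Only the last push tripped its limit.
- **Disagreement:** the first automatic box fit of the tray in the last wrist picture came out 144 mm long, about 14 mm too much. I think it took in the catch roller, so I used the edge points read from the picture instead.

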